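# Put the dropper bottle back and snap the dye case shut

## Robot

A 7-joint arm with a two-finger parallel gripper is mounted at the origin on a cart in front of the work surface, level with it; the furniture and walls round the work are solid. World frame = base frame: x ahead of the robot, y to its left, z up, the work surface at z = 0. Lengths are in m, angles in degrees, forces in N, time in s.
With the tool pointing down it reaches from about 0.425 to 0.875 m from the base axis. Payload 4.7 kg.
Tool frame: the origin (TCP) lies at the centre of the arm's flange, where the gripper is bolted on; the fingertips stand bot.tip_reach ahead of it and the grasp point (between the pads) lies 164 mm ahead of it (bot.tip_reach is the distance from the TCP to the fingertips, in m); z points along the fingers, y is the direction in which the jaws open and shut (so a half turn about z gives the same grasp; the last joint's range is limited). The gripper opens to 87 mm and grips with 3 to 60 N. Pads are 19 mm wide; open, the fingers measure 117 mm over their backs; the gripper's body (75 mm by 190 mm) begins 51 mm behind the grasp point.
Start: joints at [71.797, 18.392, -4.016, 83.108, 1.295, 78.541, -3.26], TCP at [0.212, -0.615, 0.405] pointing down, gripper open.
Joint ranges: [-163.93, 163.93], [-17.29, 119.83], [-79.2, 71.16], [3.27, 140.29], [-89.18, 269.18], [5.43, 117.66], [-154.24, 154.24]. Speed limits (degrees/s): [147.25, 147.25, 180, 180, 180, 180, 180].

## Interface

Orientations are given as a 3x3 rotation matrix whose columns are the frame's x, y, z axes.
In Python, from workcell import monitor, viewer, order, bot gives the robot as it stands.
- The arm moves only by the tool arm_command, never from a script. Its argument "commands" is one flat list of numbers, 7 for each row, row after row: the shift along the tool's x, y, z in mm, then the turn, a rotation vector about the tool's x, y, z in degrees, then the opening, from -1 (shut) to 1 (fully open), so that 0 is half open. In form: [x, y, z, rx, ry, rz, gripper, x, y, z, rx, ry, rz, gripper, ...]. A call has 1 to 20 rows; each row shifts and turns the commanded pose from where the row before left it, along the tool's axes as they then stand; what a row does not reach is not made up. A row lasts 1/12 s, in which the tool goes at most 41.7 mm and 7.16 degrees, less where a joint would pass 70% of its speed; a pose out of reach is approached as far as the arm can. A call is refused whole if a number of a shift passes 41.7 or a number of a turn 7.16, either way. A call with a gripper value outside its range is refused whole. The fingers move at their own pace and stop on an object; the grip force is fixed at half the most. Time passes only in rows, so rows that do not move let the fingers close. It gives the time, the measured TCP pose, the force and the opening at its end, in the units of the state.
- monitor.get_obs(): the state, without advancing time (a new reading comes with each control period).
- viewer.get_image(name): name is "scene" or "side" or "wrist"; returns a dict with "color" (480x640x3 uint8, blue, green, red), "fx", "fy", "cx", "cy" (pixels), "world_from_camera" (4x4, takes a point from camera to world coordinates); the wrist camera has in their place "T_tool_cam" (4x4, takes a point from camera to tool coordinates, whose origin is the TCP and whose axes are the flange's). Camera axes: x right, y up, looking along -z (the intrinsics and any distortion apply to the point x, -y, -z); pixel columns grow to the right and rows downward; lengths in m; the calibration is good to about 2 mm. A picture is of the moment at which its call begins: read the wrist's pose just before it. There is no depth.
- order.finish_job(): hands the job in, once; it reports no verdict.
The state is a dict: "time": time; "joints": joint angles; "qvel": joint speeds; "effort": joint torques, N m; "position": TCP position; "tcp_rot": TCP orientation; "ft_force": force on the tool from outside, world axes, zero at the start; "moment": the same for the moment, N m; "width": opening from 0.0 (shut) to 1.0 (fully open).
Only numpy, scipy, OpenCV 4.12 (cv2) and the standard library are available. Lean on these libraries where they do the work, as an engineer would, in place of code of your own. Each camera call takes 0.05 s, during which the arm holds its last target.

## Task

Stand the small brown dropper bottle that was left out on the table upright in the empty middle pocket of the open dye case, then swing the lid shut and press its free edge down over the catch until the spring catch clicks over the striker bar and holds the lid by itself. Press only as hard as the catch needs, feeling for the click, because the lid cracks if it is forced. Leave the other bottles and the things round the case where they are.

Things in the scene. Friction and masses are not known exactly. Their poses are not given: they have to be found in the camera images.
- drop_bottle: the loose small brown dropper bottle with a green band and a white screw cap, 30 mm across, 62 mm high, about 20 g; origin at the centre of its underside, z up its axis. Its straight body, 30 mm wide, reaches up to about 35 mm; hold it there
- case: heavy dye case that stays put: grey base 140 (x) x 240 (y) x 46 mm high with 4 mm walls; origin at the centre of its underside, x towards the hinge side (away from the robot), z up. Inside lies a grey insert, its top 19 mm above the table, with three round pockets 35 mm across and 11 mm deep in a row along y, 78 mm apart, 15 mm in front of the centre; the outer two hold bottles like the loose one
- pocket (a point): centre of the floor of the empty middle pocket, 8 mm above the table; a seated bottle's origin lies here
- case_lid (a joint): angle of the white lid about its hinge at the far rim: 1.6 to 1.75 at the start (standing open), 0 level. A stiff hinge (0.2 N m of friction) keeps it at any angle until pushed. Just touching the top of the catch's ramp it reads about 0.04 to 0.1, depending on the plate; latched, between -0.03 and 0.033
- lid_hinge (a point): middle of the hinge line, 46 mm above the table, 72 mm behind the case's centre; the axes turn with the lid, y lies along the hinge line. In this frame the lid is a shell 240 mm wide (y) that reaches from x = 0 to its free edge at x = -142 mm, with its rim at z = 0 and the flat outside of its roof at z = +30 mm
- lid_edge (a point): point on the outside of the lid's roof, in the middle of its width and 12 mm from the free edge (130 mm from the hinge line), over the catch: the place to press; its z axis points out of the roof. Pressed straight down here the catch gives way and clicks at about 7 to 11 N and 12 N is ample; nearer to the hinge it takes more. The lid cracks at 17 N
- catch (a joint): angle of the steel spring hook on the middle of the case's front wall, 24 mm wide: 0 at rest, grows as its nose is pushed outwards, away from the case. The lid's 6 mm striker bar rides down its 45 degree ramp, pushes it out to about 0.1 and passes the nose, then the hook snaps back over the bar to 0. A half-passed lid springs up again
- case_bottle_1: bottle in the outer pocket at y = -78 mm of the case; origin at the centre of its underside
- case_bottle_2: bottle in the outer pocket at y = +78 mm of the case; origin at the centre of its underside
- dye_bottle: amber bottle with black cap and red band, 42 mm across, 85 mm high, bystander; origin at the centre of its underside
- steel_cup: steel measuring cup, 72 mm across, 82 mm high, bystander; origin at the centre of its underside
- gel_tub: open pink tub, 96 mm across, 55 mm high, bystander; origin at the centre of its underside
- catch_mount (a point): point on the case's front wall behind the catch, 24 mm above the table. Hook and two rubber buffers under the lid sit on a plate set by hand up to 4 mm up or down, not measured: the click's depth differs. The force rises to about 7 N on the ramp, falls as the bar passes the nose, rises again on the buffers (3.5 N/mm); the hook snaps in, and 1 to 2 mm lower they are solid
Mind the look-alikes: they are no part of the job. What is shaped like the drop_bottle but blue or purple is not meant.

How it is judged:
By the outcome, as a careful person would: the job done as asked, in the order asked, and still so for the second after the job is handed in, with the robot touching nothing.
It also fails if it takes over 64 s, if anything falls off the work surface, if the arm or the gripper's body presses on something with over 40 N, if the wrist force passes 120 N, or if a joint passes its speed limit or range.

## Working session

There is one attempt and no reset: what is moved stays moved. The work goes in short steps, Python scripts to look and compute and a tool call to move; the robot and the scene stay as the last step left them, time stands still between calls to the robot, and variables do not carry over. Pictures are saved under pics/ and viewed, and the job is handed in when it is done.

Besides the shell and the picture viewer there is one more tool, called as name(argument=value, ...) on one line, values as JSON. arm_command: Moves the arm, as the interface text tells. Its arguments: {"type":"object","properties":{"commands":{"type":"array","items":{"type":"number"}}},"required":["commands"]}

```bash
ls; mkdir -p pics; python3 - <<'E'
from workcell import monitor, viewer, order, bot
import cv2, numpy as np
o=monitor.get_obs();print(o);print(bot.tip_reach)
for n in ["scene","side","wrist"]:
    d=viewer.get_image(n);cv2.imwrite(f"pics/{n}0.png",d["color"]);print(n,{k:v for k,v in d.items() if k!="color"})
E
```

```text
pics
{'time': 0.0, 'joints': array([71.79579012, 18.43788739, -4.01468848, 83.17312255,  1.29530469,
       78.54096758, -3.2612688 ]), 'qvel': array([-0.00978037,  0.02326183, -0.00578917,  0.05617677,  0.00993217,
       -0.02354908, -0.00473267]), 'effort': array([-4.98379013e-04, -4.91291034e+01, -4.04067300e-01, -3.12537825e+01,
       -6.39946223e-02,  4.35722864e-02,  1.47108813e-04]), 'position': array([ 0.21164373, -0.61436624,  0.40368996]), 'tcp_rot': array([[ 9.45450829e-01,  3.25764064e-01, -7.10156301e-04],
       [ 3.25764820e-01, -9.45449261e-01,  1.72545001e-03],
       [-1.09327142e-04, -1.86267209e-03, -9.99998259e-01]]), 'ft_force': array([-0.51037953, -1.21124589, -0.34091205]), 'moment': array([ 0.00045138, -0.01075573,  0.00312962]), 'width': 1.0000908928148655}
0.1822
scene {'fx': 593.3789916486405, 'fy': 593.3789916486405, 'cx': 313.0958832740077, 'cy': 245.39222092472727, 'world_from_camera': array([[-0.74873196,  0.2785906 , -0.60148793, -0.14949628],
       [-0.66276776, -0.33078384,  0.67180425,  0.76278032],
       [-0.01180414,  0.90164812,  0.4323093 ,
[... 219 characters left out ...]
8353579,  0.04074914, -0.17605924,  0.31545591],
       [-0.1790216 , -0.35270119,  0.91845149,  0.9550513 ],
       [-0.02467019,  0.93484832,  0.35418922,  0.437163  ],
       [ 0.        ,  0.        ,  0.        ,  1.        ]])}
wrist {'fx': 347.58259404549324, 'fy': 347.58259404549324, 'cx': 317.17566254278415, 'cy': 234.92566412979286, 'T_tool_cam': array([[ 5.99674911e-04,  9.60054297e-01,  2.79813130e-01,
         7.58566523e-02],
       [ 9.99999402e-01, -3.19923792e-04, -1.04544895e-03,
         8.48761341e-04],
       [-9.14168877e-04,  2.79813589e-01, -9.60053915e-01,
         1.96583425e-02],
       [ 0.00000000e+00,  0.00000000e+00,  0.00000000e+00,
         1.00000000e+00]])}
```

View pics/scene0.png

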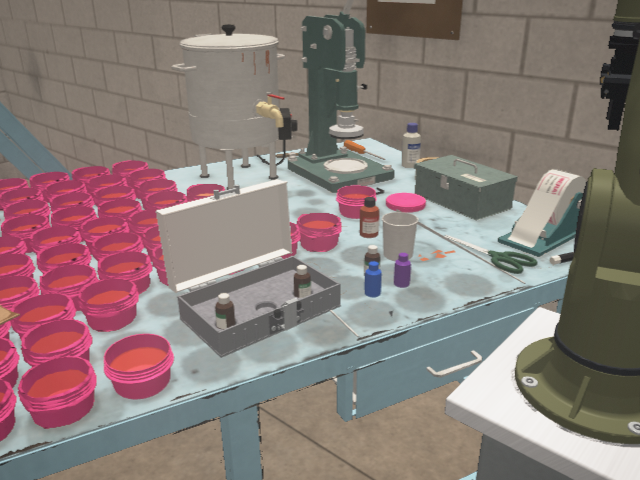

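View pics/side0.png

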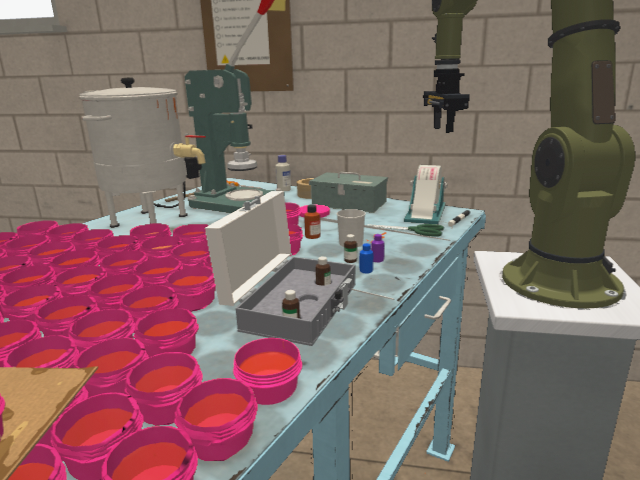

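View pics/wrist0.png

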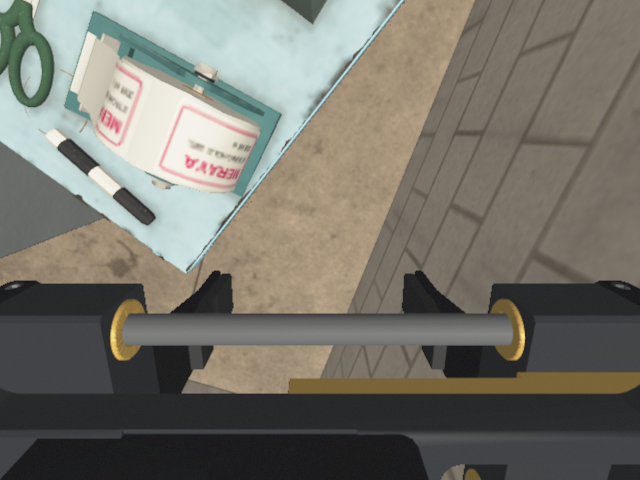

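The scene view shows the open case around (260,300). The loose brown bottle is at about (372,258), behind the blue one (373,280), with the purple one (402,270) and the steel cup (399,237) close by. I'll zoom in and measure.

```bash
cat > h.py <<'E'
from workcell import monitor, viewer, order, bot
import cv2, numpy as np
def ray(d,u,v,obs=None):
    W=d["world_from_camera"] if "world_from_camera" in d else None
    if W is None:
        T=np.eye(4);T[:3,:3]=obs["tcp_rot"];T[:3,3]=obs["position"];W=T@d["T_tool_cam"]
    r=np.array([(u-d["cx"])/d["fx"],-(v-d["cy"])/d["fy"],-1.0])
    return W[:3,3],W[:3,:3]@r
def onz(d,u,v,z,obs=None):
    o,r=ray(d,u,v,obs);return o+r*(z-o[2])/r[2]
def proj(d,p,obs=None):
    W=d["world_from_camera"] if "world_from_camera" in d else None
    if W is None:
        T=np.eye(4);T[:3,:3]=obs["tcp_rot"];T[:3,3]=obs["position"];W=T@d["T_tool_cam"]
    q=np.linalg.inv(W)@np.append(p,1)
    return d["cx"]+d["fx"]*q[0]/-q[2], d["cy"]-d["fy"]*q[1]/-q[2]
def tri(a,b):
    (o1,r1),(o2,r2)=a,b
    A=np.stack([r1,-r2],1);s=np.linalg.lstsq(A,o2-o1,rcond=None)[0]
    p,q=o1+r1*s[0],o2+r2*s[1];return (p+q)/2,np.linalg.norm(p-q)
E
python3 - <<'E'
import cv2,numpy as np
a=cv2.imread("pics/scene0.png")[170:360,150:430];cv2.imwrite("pics/sz.png",cv2.resize(a,None,fx=2.8,fy=2.8,interpolation=cv2.INTER_CUBIC))
a=cv2.imread("pics/side0.png")[180:350,200:400];cv2.imwrite("pics/dz.png",cv2.resize(a,None,fx=3.5,fy=3.5,interpolation=cv2.INTER_CUBIC))
E
```

```text
(no output)
```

View pics/sz.png

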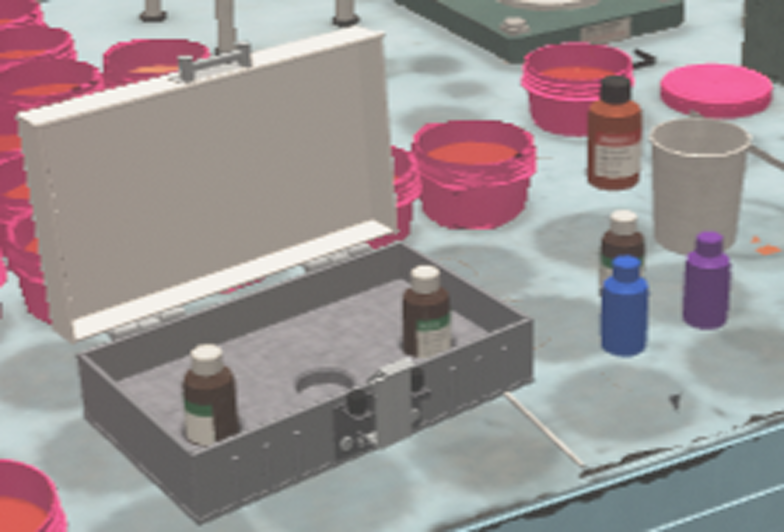

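View pics/dz.png

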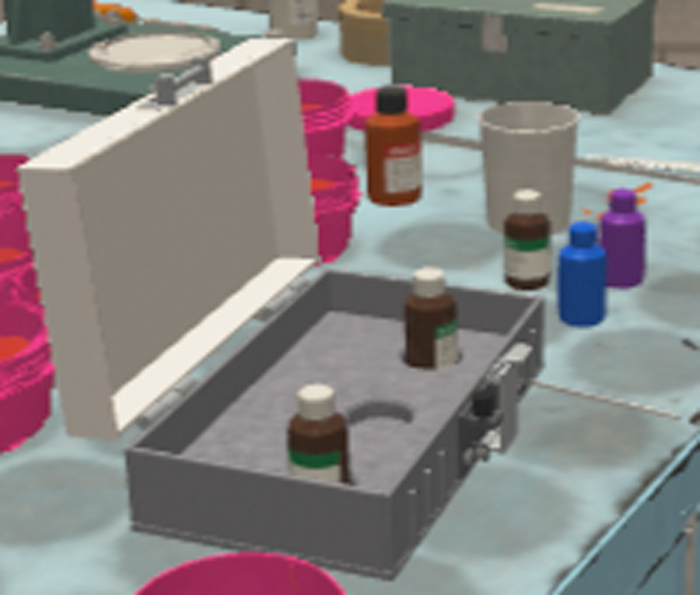

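```bash
python3 - <<'E'
from h import *
S=viewer.get_image("scene");D=viewer.get_image("side")
s=lambda u,v:(150+u/2.8,170+v/2.8); d=lambda u,v:(200+u/3.5,180+v/3.5)
P={"drop cap top":((623,218),(527,196),.062),"blue top":((627,262),(583,229),.062),"purple top":((710,239),(623,195),.062),
"b1 top":((425,273),(429,275),.07),"b2 top":((207,352),(316,391),.07),"cup bot":((695,250),(528,232),0),"cup rim ctr":((701,137),(530,115),.082),"dye cap":((616,84),(392,94),.085),
"case front -y top corner":((533,322),(543,298),.046),"front +y top":((195,452),(392,492),.046),"back +y top":((82,356),(130,450),.046),"back -y":((402,243),(322,275),.046),
"lid +y top":((22,118),(27,170),.15),"lid -y top":((382,34),(292,42),.15)}
for k,(a,b,z) in P.items():
    p,e=tri(ray(S,*s(*a)),ray(D,*d(*b)))
    print(k,p.round(4),round(e,4),onz(S,*s(*a),z)[:2].round(4),onz(D,*d(*b),z)[:2].round(4))
E
```

```text
drop cap top [ 0.4368 -0.0594  0.0599] 0.001 [ 0.4336 -0.055 ] [ 0.4364 -0.055 ]
blue top [ 0.3963 -0.0087  0.0593] 0.0007 [ 0.3937 -0.005 ] [ 0.3955 -0.0008]
purple top [ 0.3756 -0.072   0.0588] 0.0005 [ 0.3719 -0.0661] [ 0.3752 -0.0639]
b1 top [0.4741 0.0965 0.068 ] 0.0006 [0.471  0.0998] [0.4734 0.1006]
b2 top [0.5032 0.2483 0.0687] 0.0013 [0.5004 0.2505] [0.503  0.2495]
cup bot [ 0.4489 -0.1686 -0.0095] 0.003 [ 0.4368 -0.1501] [ 0.447  -0.1484]
cup rim ctr [ 0.4474 -0.166   0.0813] 0.001 [ 0.4457 -0.1635] [ 0.4474 -0.1652]
dye cap [ 0.5556 -0.2106  0.0808] 0.0003 [ 0.5494 -0.2021] [ 0.5526 -0.1963]
case front -y top corner [0.4124 0.0661 0.0432] 0.0017 [0.4082 0.0712] [0.4122 0.0704]
front +y top [0.4563 0.2993 0.0466] 0.0 [0.457  0.2988] [0.4565 0.2984]
back +y top [0.5919 0.2723 0.0428] 0.0012 [0.5863 0.2761] [0.5902 0.2767]
back -y [0.5526 0.0348 0.0387] 0.0008 [0.5432 0.0445] [0.5479 0.0526]
lid +y top [0.6318 0.266  0.1839] 0.001 [0.7034 0.2205] [0.6749 0.1722]
lid -y top [0.5634 0.0364 0.1867] 0.0012 [ 0.6374 -0.0388] [ 0.5989 -0.0956]
```

arm_command(commands=[21.8, -25.1, 0, 0, 0, 0, 1, 21.8, -25.1, 0, 0, 0, 0, 1, 21.8, -25.1, 0, 0, 0, 0, 1, 21.8, -25.1, 0, 0, 0, 0, 1, 21.8, -25.1, 0, 0, 0, 0, 1, 21.8, -25.1, 0, 0, 0, 0, 1, 21.8, -25.1, 0, 0, 0, 0, 1, 21.8, -25.1, 0, 0, 0, 0, 1, 21.8, -25.1, 0, 0, 0, 0, 1, 21.8, -25.1, 0, 0, 0, 0, 1, 21.8, -25.1, 0, 0, 0, 0, 1, 21.8, -25.1, 0, 0, 0, 0, 1, 21.8, -25.1, 0, 0, 0, 0, 1, 21.8, -25.1, 0, 0, 0, 0, 1, 21.8, -25.1, 0, 0, 0, 0, 1, 21.8, -25.1, 0, 0, 0, 0, 1, 21.8, -25.1, 0, 0, 0, 0, 1, 21.8, -25.1, 0, 0, 0, 0, 1])

```text
time: 1.75
position: [0.4357, -0.0578, 0.4049]
tcp_rot: [[0.945, 0.326, 0.001], [0.326, -0.945, -0.001], [0.0, 0.001, -1.0]]
ft_force: [0.8, -0.6, -0.3]
width: 0.996
```

arm_command(commands=[0, 0, 5, 0, 0, -7, 0.3, 0, 0, 5, 0, 0, -7, 0.2, 0, 0, 5, 0, 0, -7, 0.1, 0, 0, 5, 0, 0, -7, 0, 0, 0, 5, 0, 0, -7, 0, 0, 0, 5, 0, 0, -7, 0, 0, 0, 5, 0, 0, -7, 0, 0, 0, 0, 0, 0, 0, 0])

```text
time: 2.42
position: [0.4351, -0.0595, 0.3688]
tcp_rot: [[0.371, 0.928, -0.002], [0.928, -0.371, 0.0], [-0.0, -0.002, -1.0]]
ft_force: [-0.5, 0.1, 0.8]
width: 0.525
```

```bash
python3 - <<'E'
from h import *
o=monitor.get_obs();w=viewer.get_image("wrist");cv2.imwrite("pics/w1.png",w["color"])
np.savez("w1.npz",p=o["position"],R=o["tcp_rot"]);print(o["time"],o["position"],o["tcp_rot"].round(3),o["joints"].round(1),o["width"])
E
```

```text
2.4167 [ 0.43506553 -0.0594654   0.36880445] [[ 0.371  0.928 -0.002]
 [ 0.928 -0.371  0.   ]
 [-0.    -0.002 -1.   ]] [ 40.6  -5.8 -33.8 113.   -3.4  71.9 -13.8] 0.5251310838441487
```

View pics/w1.png

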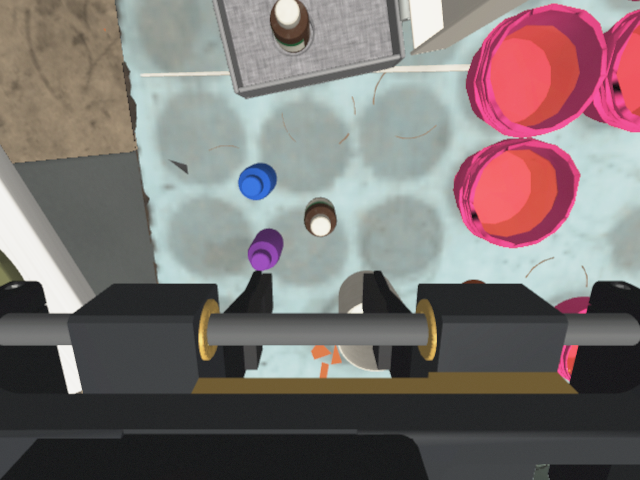

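The loose bottle's white cap is at (320,226) and blue is at (256,182). Purple is at (264,256), and the cup is partly hidden at (365,320).

```bash
python3 - <<'E'
from h import *
w=viewer.get_image("wrist");o=monitor.get_obs();im=w["color"]
def blob(x0,x1,y0,y1,f):
    m=np.zeros(im.shape[:2],np.uint8);hsv=cv2.cvtColor(im,cv2.COLOR_BGR2HSV)
    m[y0:y1,x0:x1]=f(hsv[y0:y1,x0:x1]).astype(np.uint8)
    n,l,s,c=cv2.connectedComponentsWithStats(m);i=1+np.argmax(s[1:,4]);return c[i],s[i]
c,s=blob(303,338,205,240,lambda h:(h[...,2]>150)&(h[...,1]<30));print("cap",c,s,onz(w,*c,.0615,o))
S=viewer.get_image("scene");print("scene pred",proj(S,onz(w,*c,.0615,o)))
for x in [(256,183),(264,258)]:print(onz(w,*x,.062,o))
for x in [(289,13)]:print(onz(w,*x,.07,o))
b,s=blob(290,345,190,245,lambda h:(h[...,2]<110));print(b,s)
E
python3 -c "
import cv2;a=cv2.imread('pics/w1.png')[180:260,230:370];cv2.imwrite('pics/w1z.png',cv2.resize(a,None,fx=5,fy=5))"
```

```text
cap [323.28919861 230.99651568] [303 205  35  35 287] [ 0.43836134 -0.06637664  0.0615    ]
scene pred (np.float64(374.05503416808335), np.float64(245.37576354456942))
[ 0.40219503 -0.00698302  0.062     ]
[ 0.38085556 -0.06947693  0.062     ]
[0.47627358 0.09367708 0.07      ]
[318.94263862 213.26959847] [304 201  32  33 523]
```

View pics/w1z.png

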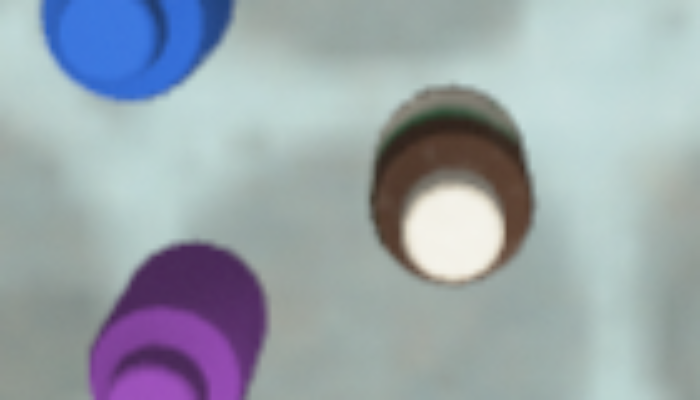

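```bash
python3 - <<'E'
from h import *
w=viewer.get_image("wrist");o=monitor.get_obs();R=o["tcp_rot"]
for uv in [(320.4,226)]:
    p=onz(w,*uv,.0615,o);print(p)
    t=R.T@(p-o["position"]);print("tool",t*1000)
S=viewer.get_image("scene")
print(proj(S,p), o["position"])
E
```

```text
[ 0.4381202  -0.06152399  0.0615    ]
tool [ -0.90593001   2.85037467 308.62383908]
(np.float64(372.62854906315704), np.float64(246.26393083197812)) [ 0.4356458  -0.05951438  0.37012187]
```

arm_command(commands=[0, 2, 25, 0, 0, 0, 0, 0, 0, 30, 0, 0, 0, 0, 0, 0, 30, 0, 0, 0, 0, 0, 0, 30, 0, 0, 0, 0, 0, 0, 20, 0, 0, 0, 0, 0, 0, 15, 0, 0, 0, 0])

```text
time: 3.17
position: [0.4367, -0.0603, 0.2179]
tcp_rot: [[0.376, 0.927, -0.002], [0.927, -0.376, 0.001], [-0.0, -0.002, -1.0]]
ft_force: [0.1, 0.7, 0.3]
width: 0.504
```

```bash
python3 - <<'E'
from h import *
o=monitor.get_obs();w=viewer.get_image("wrist");cv2.imwrite("pics/w2.png",w["color"])
print(o["position"],o["ft_force"])
S=viewer.get_image("scene")["color"][150:330,300:480];cv2.imwrite("pics/s2.png",cv2.resize(S,None,fx=3,fy=3))
E
```

```text
[ 0.43666581 -0.06034037  0.21791649] [0.13364163 0.69636109 0.32051146]
```

View pics/w2.png

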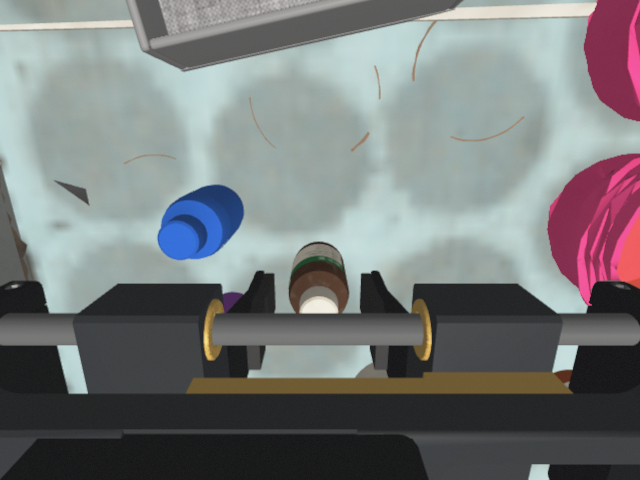

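View pics/s2.png

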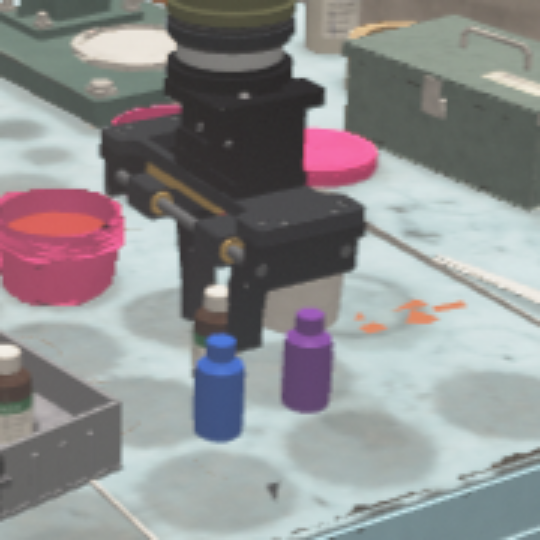

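The bottle sits centred between the jaws (wrist (319,285)), and the fingers clear blue and purple. I'll lower and grip.

arm_command(commands=[0, 0, 12, 0, 0, 0, 0, 0, 0, 11, 0, 0, 0, 0, 0, 0, 0, 0, 0, 0, 0, 0, 0, 0, 0, 0, 0, -1, 0, 0, 0, 0, 0, 0, -1, 0, 0, 0, 0, 0, 0, -1, 0, 0, 0, 0, 0, 0, -1, 0, 0, 0, 0, 0, 0, -1, 0, 0, 0, 0, 0, 0, -1])

```text
time: 4.02
position: [0.4379, -0.0604, 0.1975]
tcp_rot: [[0.374, 0.927, 0.001], [0.927, -0.374, -0.001], [-0.0, 0.001, -1.0]]
ft_force: [-1.4, -0.1, 5.8]
width: 0.328
```

arm_command(commands=[0, 0, -5, 0, 0, 0, -1, 0, 0, -15, 0, 0, 0, -1, 0, 0, -25, 0, 0, 0, -1, 0, 0, -30, 0, 0, 0, -1, 0, 0, -30, 0, 0, 0, -1, 0, 0, -30, 0, 0, 0, -1, 0, 0, -30, 0, 0, 0, -1])

```text
time: 4.6
position: [0.4369, -0.0601, 0.3632]
tcp_rot: [[0.374, 0.927, -0.0], [0.927, -0.374, -0.0], [-0.0, -0.0, -1.0]]
ft_force: [-0.0, 0.4, -1.2]
width: 0.324
```

```bash
python3 - <<'E'
from h import *
o=monitor.get_obs();w=viewer.get_image("wrist");cv2.imwrite("pics/w3.png",w["color"])
print(o["position"],o["ft_force"],o["width"],o["joints"])
S=viewer.get_image("scene");D=viewer.get_image("side");cv2.imwrite("pics/s3.png",np.hstack([cv2.resize(S["color"][80:330,150:480],None,fx=1.2,fy=1.2),cv2.resize(D["color"][80:330,200:500],None,fx=1.2,fy=1.2)]))
E
```

```text
[ 0.43689639 -0.06008021  0.36324381] [-0.00178309  0.39102102 -1.15064695] 0.3244961347944624 [ 41.20638445  -5.29510053 -34.54843862 113.28316241  -3.15727179
  71.11420619 -14.17556608]
```

View pics/w3.png

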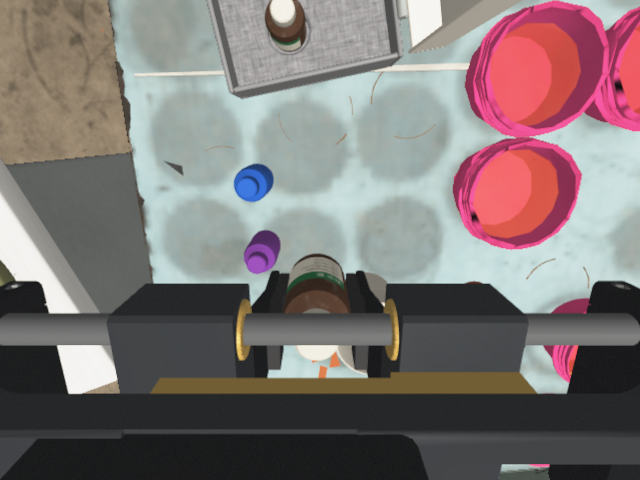

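View pics/s3.png

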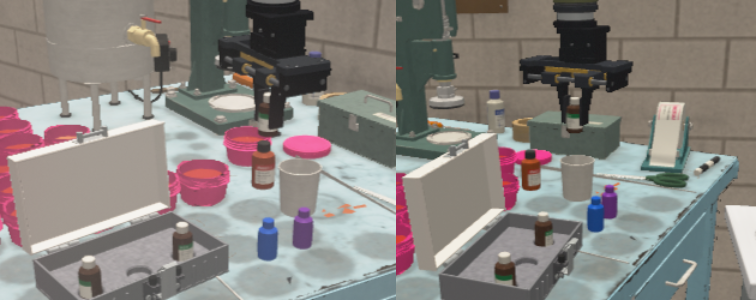

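The bottle is held upright, and blue, purple and the cup haven't moved. Next I go above the pocket and turn.

arm_command(commands=[20, -3, 0, 0, 0, 0, -1, 30, -5, 0, 0, 0, 0, -1, 30, -5, 0, 0, 0, 0, -1, 30, -5, 0, 0, 0, 0, -1, 30, -5, 0, 0, 0, 0, -1, 30, -5, 0, 0, 0, 0, -1, 30, -5, 0, 0, 0, 0, -1, 24, -5, 0, 0, 0, 0, -1, 10, -2, 0, 0, 0, 0, -1])

```text
time: 5.5
position: [0.487, 0.1754, 0.3604]
tcp_rot: [[0.37, 0.929, -0.002], [0.929, -0.37, 0.003], [0.001, -0.003, -1.0]]
ft_force: [-0.8, 0.2, -0.3]
width: 0.329
```

arm_command(commands=[0, 0, 0, 0, 0, -6.7, -1, 0, 0, 0, 0, 0, -6.7, -1, 0, 0, 0, 0, 0, -6.7, -1, 0, 0, 0, 0, 0, -6.7, -1, 0, 0, 0, 0, 0, -6.7, -1, 0, 0, 0, 0, 0, -6.7, -1, 0, 0, 0, 0, 0, -6.7, -1, 0, 0, 0, 0, 0, -6.7, -1, 0, 0, 0, 0, 0, -6.7, -1, 0, 0, 0, 0, 0, -6.7, -1, 0, 0, 0, 0, 0, -6.7, -1, 0, 0, 0, 0, 0, -6.7, -1, 0, 0, 0, 0, 0, -6.7, -1, 0, 0, 0, 0, 0, -6.7, -1, 0, 0, 0, 0, 0, -6.7, -1, 0, 0, 0, 0, 0, 0, -1])

```text
time: 6.83
position: [0.4873, 0.1714, 0.3603]
tcp_rot: [[-0.981, 0.196, -0.003], [0.196, 0.981, -0.0], [0.003, -0.001, -1.0]]
ft_force: [-0.4, -0.9, -0.2]
width: 0.327
```

```bash
python3 - <<'E'
from h import *
o=monitor.get_obs();w=viewer.get_image("wrist");cv2.imwrite("pics/w4.png",w["color"])
print(o["time"],o["position"],o["tcp_rot"].round(3),o["ft_force"],o["width"],o["joints"])
np.savez("w4.npz",p=o["position"],R=o["tcp_rot"])
E
```

```text
6.8333 [0.48734154 0.17136854 0.36025955] [[-0.981  0.196 -0.003]
 [ 0.196  0.981 -0.   ]
 [ 0.003 -0.001 -1.   ]] [-0.44007236 -0.87565609 -0.18362488] 0.3272615263231291 [ 34.33648532  10.19396525 -61.34192545 103.6530631    9.33984023
  71.78643614  49.1146749 ]
```

View pics/w4.png

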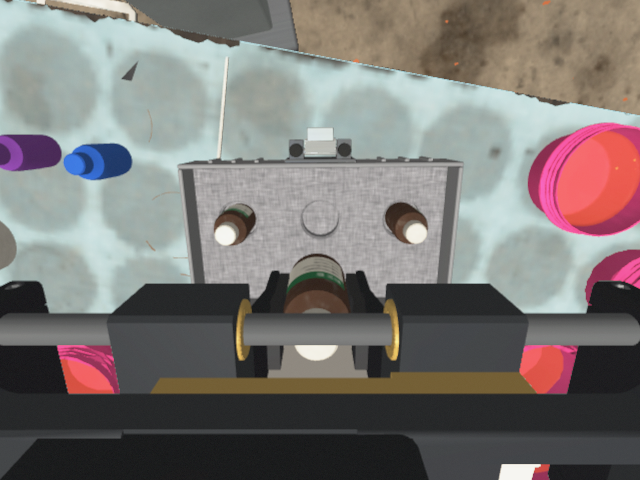

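The empty pocket is at about (320,217), the catch at (320,143), and the held bottle is in front at (317,285). I'll zoom in and measure.

```bash
python3 -c "
import cv2;a=cv2.imread('pics/w4.png')[120:310,170:470];cv2.imwrite('pics/w4z.png',cv2.resize(a,None,fx=2.6,fy=2.6,interpolation=cv2.INTER_CUBIC))
a=cv2.imread('pics/w4.png')[190:240,290:350];cv2.imwrite('pics/w4y.png',cv2.resize(a,None,fx=10,fy=10,interpolation=cv2.INTER_CUBIC))"
```

```text
(no output)
```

View pics/w4z.png

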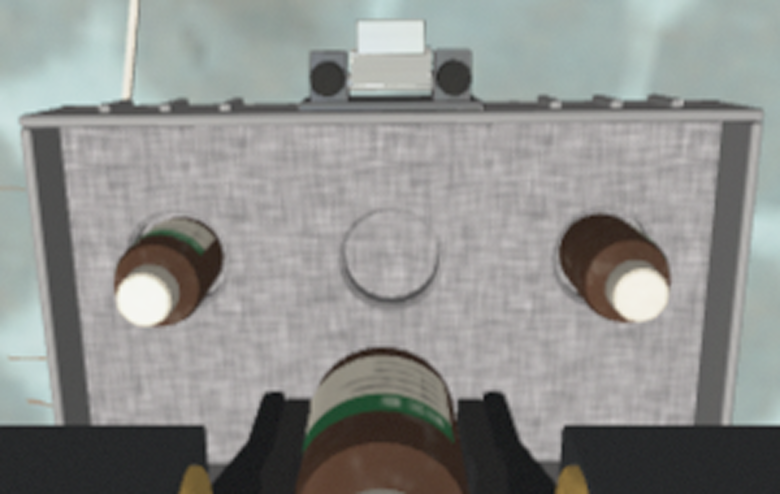

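View pics/w4y.png

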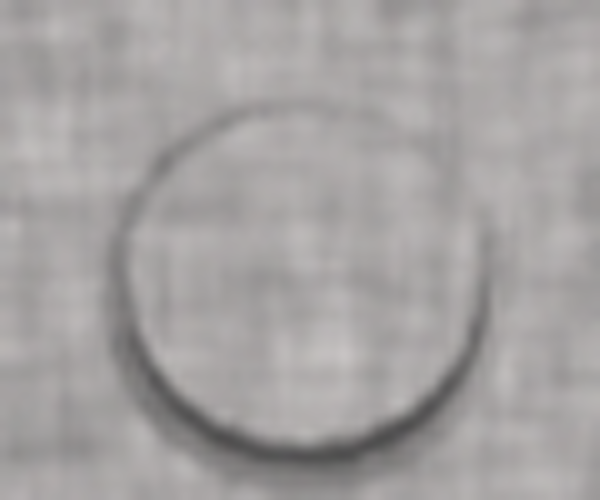

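```bash
python3 - <<'E'
from h import *
w=viewer.get_image("wrist");o=monitor.get_obs();R=o["tcp_rot"];p0=o["position"]
tool=lambda p:(R.T@(p-p0)*1000).round(2)
for uv in [(320,218.7),(319.6,218.2)]:
    p=onz(w,*uv,.019,o);print("pocket",p,tool(p))
# predicted bottle bottom front edge with zero offsets
for a in (60,75,90,105,120):
    t=np.array([.015*np.sin(np.radians(a)),.015*np.cos(np.radians(a)),.1965]);print(a,proj(w,R@t+p0,o))
# case front rim outer corners, inner top edge
for uv in [(170+22/2.6,120+120/2.6),(170+762/2.6,120+110/2.6)]:
    print("corner",onz(w,*uv,.046,o),tool(onz(w,*uv,.046,o)))
# insert bottle caps (top 70mm)
for uv in [(170+144/2.6,120+299/2.6),(170+640/2.6,120+294/2.6)]:
    print("cap",onz(w,*uv,.07,o))
E
```

```text
pocket [0.48787042 0.17249529 0.019     ] [ -0.77   1.28 341.69]
pocket [0.48731468 0.17221994 0.019     ] [-2.8000e-01  8.9000e-01  3.4169e+02]
60 (np.float64(333.48196023316063), np.float64(257.2169728602365))
75 (np.float64(326.8068049291817), np.float64(254.59208856129112))
90 (np.float64(319.60506031332676), np.float64(253.69003961052795))
105 (np.float64(312.39864368321145), np.float64(254.5801443355138))
120 (np.float64(305.7097950693324), np.float64(257.19382599561334))
corner [0.41337577 0.06664126 0.046     ] [  50.82 -117.47  314.83]
corner [0.45820592 0.30002339 0.046     ] [ 54.14 120.15 314.74]
cap [0.47365248 0.09658409 0.07      ]
cap [0.50325078 0.24857602 0.07      ]
```

arm_command(commands=[-0.7, 1.8, 15, 0, 0, 0, -1, 0, 0, 30, 0, 0, 0, -1, 0, 0, 30, 0, 0, 0, -1, 0, 0, 30, 0, 0, 0, -1, 0, 0, 20, 0, 0, 0, -1, 0, 0, 12, 0, 0, 0, -1, 0, 0, 0, 0, 0, 0, -1])

```text
time: 7.52
position: [0.4877, 0.1727, 0.222]
tcp_rot: [[-0.98, 0.201, -0.005], [0.201, 0.98, -0.001], [0.005, -0.002, -1.0]]
ft_force: [0.9, -0.5, 0.2]
width: 0.323
```

```bash
python3 - <<'E'
from h import *
o=monitor.get_obs();w=viewer.get_image("wrist");cv2.imwrite("pics/w5.png",w["color"])
print(o["time"],o["position"],o["ft_force"],o["width"])
S=viewer.get_image("scene");D=viewer.get_image("side");cv2.imwrite("pics/s5.png",np.hstack([cv2.resize(S["color"][220:340,190:310],None,fx=3.2,fy=3.2),cv2.resize(D["color"][220:340,220:340],None,fx=3.2,fy=3.2)]))
E
```

```text
7.5167 [0.48768036 0.17269341 0.2220351 ] [ 0.89571199 -0.46803062  0.15613032] 0.3225283732354826
```

View pics/w5.png

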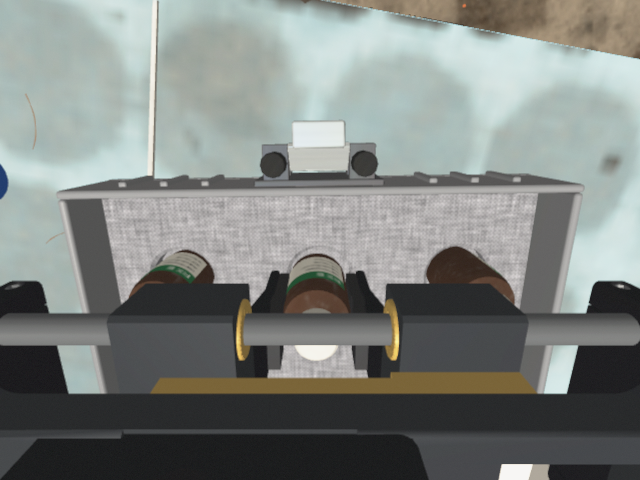

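View pics/s5.png

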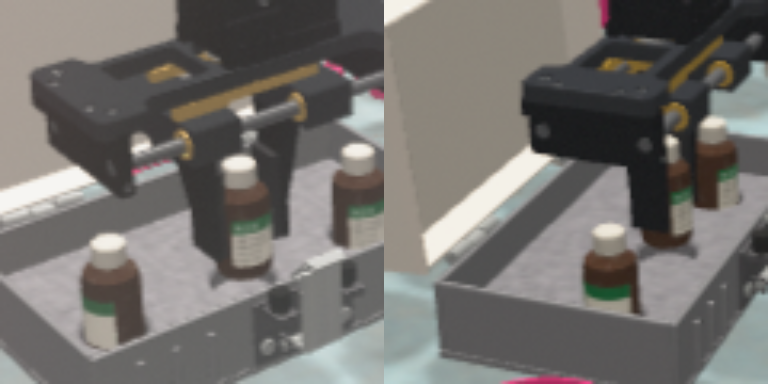

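```bash
python3 - <<'E'
from h import *
a=cv2.imread('pics/w5.png')[235:290,270:370];cv2.imwrite('pics/w5z.png',cv2.resize(a,None,fx=7,fy=7,interpolation=cv2.INTER_CUBIC))
w=viewer.get_image("wrist");o=monitor.get_obs();R=o["tcp_rot"];p0=o["position"]
zt=p0[2]-.019
for off in [(0,0),(0,-.002),(0,.002),(-.002,0)]:
    print(off,[tuple(np.round(proj(w,R@np.array([off[0]+.0175*np.sin(a),off[1]+.0175*np.cos(a),zt])+p0,o),1)) for a in np.radians([40,90,140])])
E
```

```text
(0, 0) [(np.float64(343.0), np.float64(253.7)), (np.float64(319.5), np.float64(243.2)), (np.float64(296.0), np.float64(253.7))]
(0, -0.002) [(np.float64(339.4), np.float64(253.7)), (np.float64(316.0), np.float64(243.2)), (np.float64(292.5), np.float64(253.7))]
(0, 0.002) [(np.float64(346.5), np.float64(253.7)), (np.float64(323.0), np.float64(243.2)), (np.float64(299.5), np.float64(253.7))]
(-0.002, 0) [(np.float64(342.9), np.float64(257.0)), (np.float64(319.5), np.float64(246.6)), (np.float64(296.1), np.float64(257.0))]
```

View pics/w5z.png

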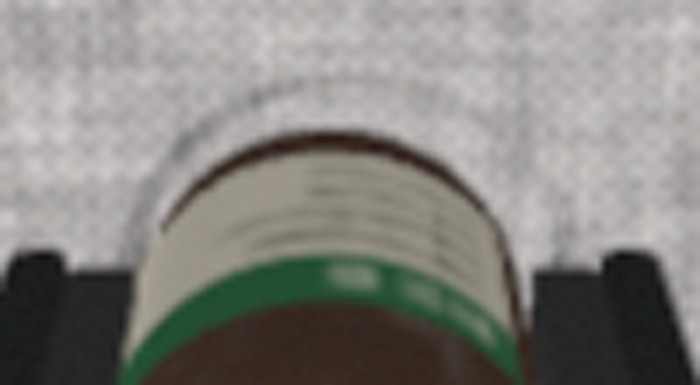

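The rim arc is centred about 0.9 mm to tool +y and 1.3 mm to tool −x of the bottle. I'll correct that and lower.

arm_command(commands=[-1.2, 0.8, 0, 0, 0, 0, -1, 0, 0, 5, 0, 0, 0, -1, 0, 0, 4, 0, 0, 0, -1, 0, 0, 3, 0, 0, 0, -1, 0, 0, 0, 0, 0, 0, -1])

```text
time: 8.13
position: [0.49, 0.1735, 0.212]
tcp_rot: [[-0.98, 0.199, -0.001], [0.199, 0.98, -0.0], [0.001, -0.001, -1.0]]
ft_force: [-0.3, -0.4, 0.4]
width: 0.325
```

arm_command(commands=[0, 0, 2, 0, 0, 0, -1, 0, 0, 2, 0, 0, 0, -1, 0, 0, 0, 0, 0, 0, -1])

```text
time: 8.38
position: [0.4901, 0.1737, 0.2083]
tcp_rot: [[-0.98, 0.199, -0.001], [0.199, 0.98, -0.0], [0.001, -0.0, -1.0]]
ft_force: [0.5, -0.1, 0.1]
width: 0.325
```

arm_command(commands=[0, 0, 2, 0, 0, 0, -1, 0, 0, 1, 0, 0, 0, -1, 0, 0, 0, 0, 0, 0, -1])

```text
time: 8.63
position: [0.4903, 0.1738, 0.2057]
tcp_rot: [[-0.98, 0.199, -0.0], [0.199, 0.98, -0.0], [0.0, -0.0, -1.0]]
ft_force: [-0.1, -0.1, -1.0]
width: 0.328
```

Now release to a modest opening, then rise.

arm_command(commands=[0, 0, 0, 0, 0, 0, -0.15, 0, 0, 0, 0, 0, 0, 0, 0, 0, 0, 0, 0, 0, 0, 0, 0, 0, 0, 0, 0, 0, 0, 0, -10, 0, 0, 0, 0, 0, 0, -25, 0, 0, 0, 0, 0, 0, -30, 0, 0, 0, 0, 0, 0, -35, 0, 0, 0, 0, 0, 0, -35, 0, 0, 0, 0, 0, 0, -35, 0, 0, 0, 0])

```text
time: 9.47
position: [0.4898, 0.1742, 0.3779]
tcp_rot: [[-0.98, 0.198, 0.0], [0.198, 0.98, -0.0], [-0.0, -0.0, -1.0]]
ft_force: [1.4, -0.7, 0.3]
width: 0.504
```

```bash
python3 - <<'E'
from h import *
o=monitor.get_obs();w=viewer.get_image("wrist");cv2.imwrite("pics/w6.png",w["color"])
print(o["time"],o["position"],o["ft_force"],o["width"],o["joints"])
S=viewer.get_image("scene");D=viewer.get_image("side");cv2.imwrite("pics/s6.png",np.hstack([cv2.resize(S["color"][160:340,160:340],None,fx=2.2,fy=2.2),cv2.resize(D["color"][180:360,190:370],None,fx=2.2,fy=2.2)]))
cv2.imwrite("pics/scene6.png",S["color"]);cv2.imwrite("pics/side6.png",D["color"])
E
```

```text
9.4667 [0.48976943 0.17420576 0.37794774] [ 1.35569911 -0.65384403  0.32743014] 0.5036048614001518 [ 34.90841622   9.75969873 -62.15382182 101.95625484   9.00138354
  73.63542265  49.11562368]
```

View pics/w6.png

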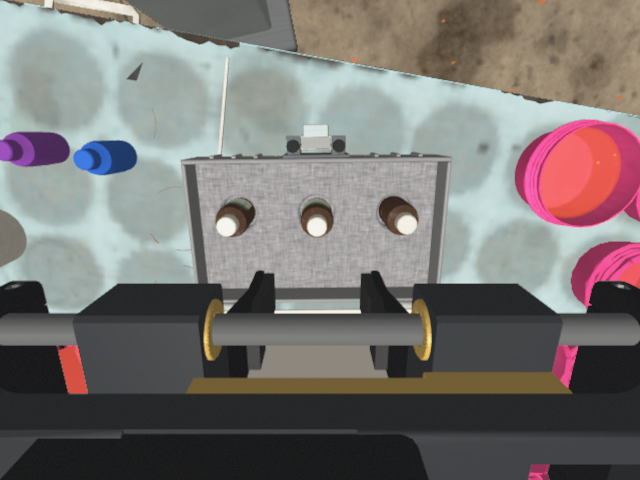

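View pics/s6.png

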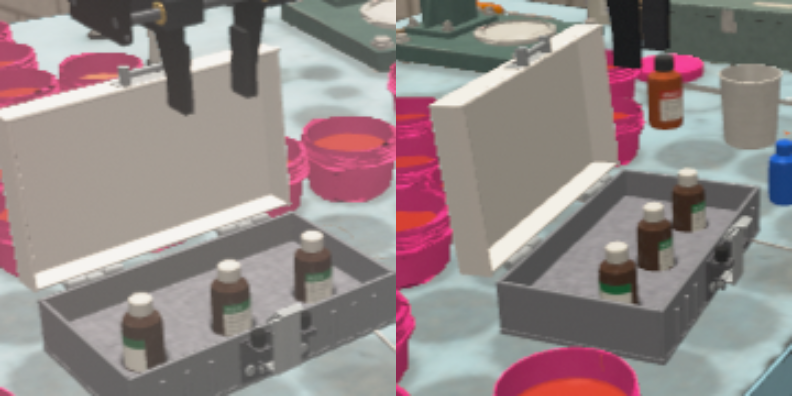

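Three bottles stand in a row. I'll check the middle one's height and compute the lid angle.

```bash
python3 - <<'E'
from h import *
S=viewer.get_image("scene");D=viewer.get_image("side")
a=S["color"][255:300,180:340];b=D["color"][250:310,260:360]
def caps(im,x0,x1,y0,y1):
    hsv=cv2.cvtColor(im,cv2.COLOR_BGR2HSV);m=np.zeros(im.shape[:2],np.uint8)
    m[y0:y1,x0:x1]=((hsv[...,2]>165)&(hsv[...,1]<45))[y0:y1,x0:x1]
    n,l,s,c=cv2.connectedComponentsWithStats(m);return [(c[i].round(2),s[i]) for i in range(1,n) if 15<s[i,4]<300]
cs=caps(S["color"],205,330,255,310);cd=caps(D["color"],280,335,250,310)
print(cs);print(cd)
E
```

```text
[(array([301.48, 266.93]), array([297, 265,  10,   5,  42], dtype=int32)), (array([315.85, 287.76]), array([311, 282,  12,  12,  75], dtype=int32))]
[(array([304.59, 256.52]), array([280, 250,  55,  16, 294], dtype=int32)), (array([306.4 , 273.46]), array([302, 272,  10,   4,  35], dtype=int32)), (array([289.6, 291.6]), array([285, 289,  11,   6,  47], dtype=int32))]
```

```bash
python3 - <<'E'
from h import *
S=viewer.get_image("scene");D=viewer.get_image("side")
s=lambda u,v:(160+u/2.2,160+v/2.2); d=lambda u,v:(190+(u-396)/2.2,180+v/2.2)
for a,b in [((141,298),(617,248)),((230,266),(653,208)),((312,236),(687,175)),((5,113),(437,104)),((278,52),(602,28)),((38,285),(495,273)),((290,207),(617,167))]:
    p,e=tri(ray(S,*s(*a)),ray(D,*d(*b)));print(p.round(4),round(e,4))
E
```

```text
[0.5033 0.2479 0.0677] 0.0009
[0.4908 0.1703 0.0663] 0.0001
[0.4753 0.0951 0.0663] 0.0015
[0.6344 0.2559 0.182 ] 0.0021
[0.5626 0.0376 0.1849] 0.0001
[0.5954 0.2723 0.0536] 0.0033
[0.555  0.0369 0.0451] 0.0003
```

The bottle is seated: its cap top is 66 mm up, level with its neighbours. The lid stands at about 1.65 rad with its roof about 41 mm behind the hinge at the top. Next I go over and behind it with the fingers shut.

arm_command(commands=[0, -1.8, -25, 0, 0, 0, -1, 0, 0, -30, 0, 0, 0, -1, -15, 0, 0, 0, 0, 0, -1, -25, 0, 0, 0, 0, 0, -1, -25, 0, 0, 0, 0, 0, -1, -25, 0, 0, 0, 0, 0, -1, -25, 0, 0, 0, 0, 0, -1, -25, 0, 0, 0, 0, 0, -1, -25, 0, 0, 0, 0, 0, -1, 0, 0, 0, 0, 0, 0, -1])

```text
time: 10.65
position: [0.6554, 0.1362, 0.4268]
tcp_rot: [[-0.979, 0.203, -0.003], [0.203, 0.979, 0.0], [0.003, -0.0, -1.0]]
ft_force: [0.2, -0.9, -0.9]
width: 0.006
```

```bash
python3 - <<'E'
from h import *
o=monitor.get_obs();print(o["time"],o["position"],o["ft_force"],o["width"],o["joints"])
S=viewer.get_image("scene");D=viewer.get_image("side");cv2.imwrite("pics/s7.png",np.hstack([cv2.resize(S["color"][100:340,130:370],None,fx=1.6,fy=1.6),cv2.resize(D["color"][100:340,160:400],None,fx=1.6,fy=1.6)]))
r=o["position"][:2]-np.array([.5744,.156]);print("rel hinge",r@[.982,-.19],r@[.19,.982])
E
```

```text
10.65 [0.65539195 0.13621974 0.42684151] [ 0.21594508 -0.88103851 -0.93923606] 0.006120748587043117 [ 23.56216831  29.66885957 -55.01673233  76.60206401  23.8957633
  85.87055227  48.79152732]
rel hinge 0.08329234857735669 -0.004035744088346303
```

View pics/s7.png

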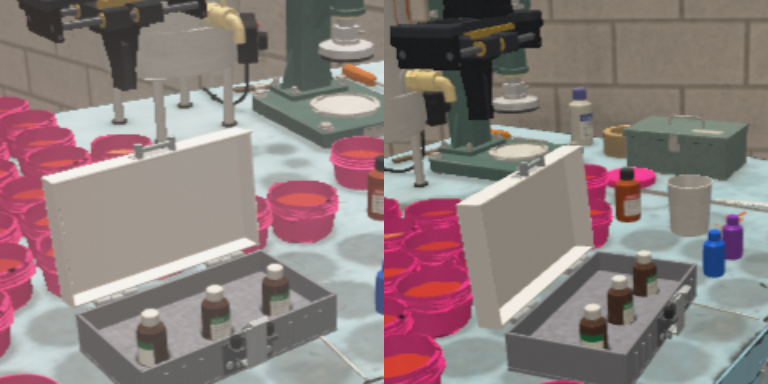

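arm_command(commands=[0, 4, 15, 0, 0, 0, -1, 0, 0, 30, 0, 0, 0, -1, 0, 0, 30, 0, 0, 0, -1, 0, 0, 20, 0, 0, 0, -1, 10, 0, 0, 0, 0, 0, -1, 8, 0, 0, 0, 0, 0, -1, 3, 0, 0, 0, 0, 0, -1])

```text
time: 11.33
position: [0.6297, 0.1488, 0.3353]
tcp_rot: [[-0.981, 0.197, -0.001], [0.197, 0.981, -0.0], [0.001, -0.001, -1.0]]
ft_force: [0.6, -1.1, 0.9]
width: 0.002
```

```bash
python3 - <<'E'
from h import *
o=monitor.get_obs();print(o["time"],o["position"],o["ft_force"],o["width"])
S=viewer.get_image("scene");D=viewer.get_image("side");cv2.imwrite("pics/s8.png",np.hstack([cv2.resize(S["color"][100:340,130:370],None,fx=1.6,fy=1.6),cv2.resize(D["color"][100:340,160:400],None,fx=1.6,fy=1.6)]))
r=o["position"][:2]-np.array([.5744,.156]);print("rel hinge",r@[.982,-.19],r@[.19,.982])
E
```

```text
11.3333 [0.62970028 0.14881905 0.33532815] [ 0.55549612 -1.07759907  0.88444999] 0.002383599263003928
rel hinge 0.05566925159676849 0.003455357541734353
```

View pics/s8.png

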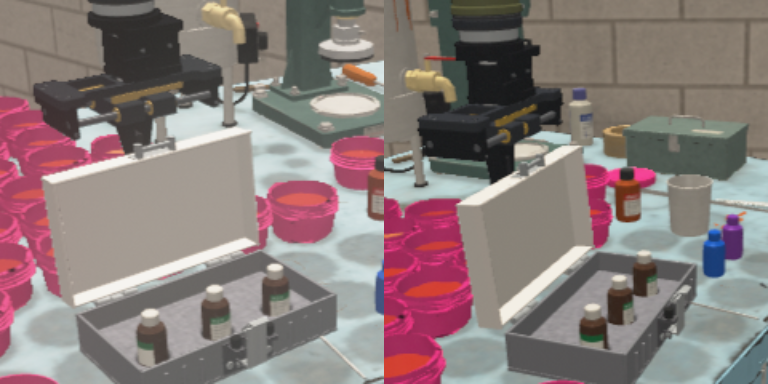

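arm_command(commands=[5, 0, -3, 0, 0, 0, -1, 5, 0, -3, 0, 0, 0, -1, 6, 0, -2, 0, 0, 0, -1, 8, 0, -1, 0, 0, 0, -1, 8, 0, -1, 0, 0, 0, -1, 8, 0, -1, 0, 0, 0, -1, 7, 0, -1, 0, 0, 0, -1])

```text
time: 12.02
position: [0.5849, 0.1568, 0.348]
tcp_rot: [[-0.98, 0.199, 0.0], [0.199, 0.98, -0.001], [-0.0, -0.0, -1.0]]
ft_force: [2.0, -0.7, -1.1]
width: 0.004
```

```bash
python3 - <<'E'
from h import *
o=monitor.get_obs();print(o["time"],o["position"],o["ft_force"],o["width"])
S=viewer.get_image("scene");D=viewer.get_image("side");cv2.imwrite("pics/s9.png",np.hstack([cv2.resize(S["color"][100:340,130:370],None,fx=1.6,fy=1.6),cv2.resize(D["color"][100:340,160:400],None,fx=1.6,fy=1.6)]))
r=o["position"][:2]-np.array([.5744,.156]);print("rel hinge",r@[.982,-.19],r@[.19,.982])
E
```

```text
12.0167 [0.5848519  0.15681719 0.3480358 ] [ 1.9810591  -0.74655148 -1.05844967] 0.00377451955128579
rel hinge 0.01010850019221947 0.0027883449386545156
```

View pics/s9.png

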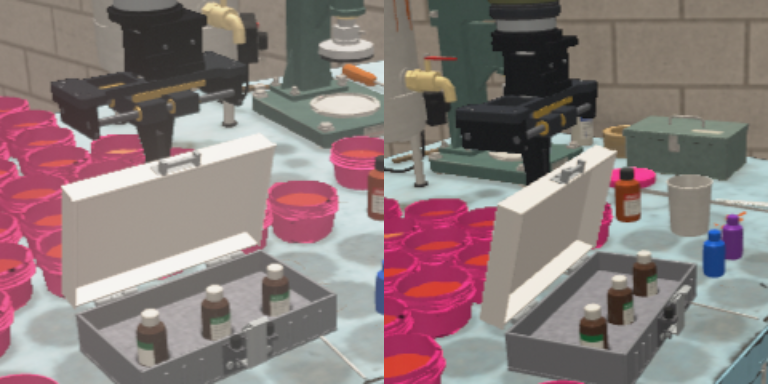

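The lid is swinging with a gentle 2 N push and is now at about 75°. I'll continue the arc.

arm_command(commands=[10, 0, 1, 0, 0, 0, -1, 10, 0, 1, 0, 0, 0, -1, 10, 0, 2, 0, 0, 0, -1, 10, 0, 4, 0, 0, 0, -1, 9, 0, 4, 0, 0, 0, -1, 9.5, 0, 4.5, 0, 0, 0, -1, 10, 0, 5, 0, 0, 0, -1, 9.5, 0, 5.5, 0, 0, 0, -1, 9.5, 0, 6, 0, 0, 0, -1])

```text
time: 12.87
position: [0.4988, 0.1744, 0.3139]
tcp_rot: [[-0.98, 0.199, -0.001], [0.199, 0.98, -0.0], [0.001, -0.0, -1.0]]
ft_force: [1.5, -0.2, 1.2]
width: 0.006
```

```bash
python3 - <<'E'
from h import *
o=monitor.get_obs();print(o["time"],o["position"],o["ft_force"],o["width"])
S=viewer.get_image("scene");D=viewer.get_image("side");cv2.imwrite("pics/s10.png",np.hstack([cv2.resize(S["color"][100:340,130:370],None,fx=1.6,fy=1.6),cv2.resize(D["color"][100:340,160:400],None,fx=1.6,fy=1.6)]))
r=o["position"][:2]-np.array([.5744,.156]);print("rel hinge",r@[.982,-.19],r@[.19,.982])
E
```

```text
12.8667 [0.49876444 0.17438297 0.31394848] [ 1.46525635 -0.16516076  1.15815727] 0.0062514201141504145
rel hinge -0.07776688097128781 0.003681324604267529
```

View pics/s10.png

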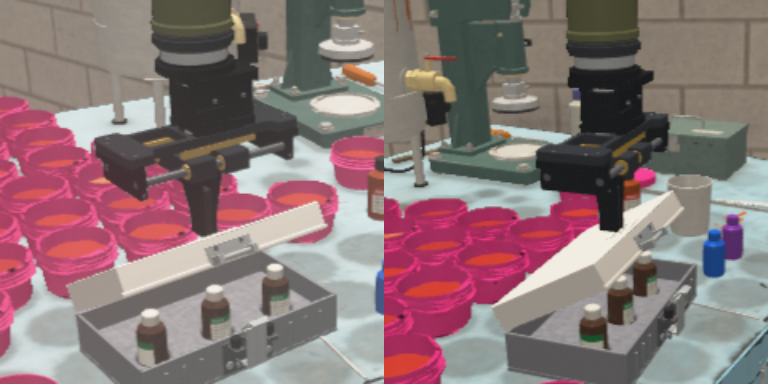

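arm_command(commands=[8, -1, 4, 0, 0, 0, -1, 8, -1, 4.5, 0, 0, 0, -1, 8, -1, 4.5, 0, 0, 0, -1, 5, 0, 6, 0, 0, 0, -1, 5, 0, 7, 0, 0, 0, -1, 5, 0, 6, 0, 0, 0, -1, 3, 0, 4, 0, 0, 0, -1])

```text
time: 13.55
position: [0.4573, 0.1795, 0.2777]
tcp_rot: [[-0.98, 0.199, -0.001], [0.199, 0.98, -0.0], [0.001, -0.001, -1.0]]
ft_force: [0.9, -0.1, -0.3]
width: 0.007
```

```bash
python3 - <<'E'
from h import *
o=monitor.get_obs();print(o["time"],o["position"],o["ft_force"],o["width"])
S=viewer.get_image("scene");D=viewer.get_image("side");cv2.imwrite("pics/s11.png",np.hstack([cv2.resize(S["color"][180:340,170:330],None,fx=2.4,fy=2.4),cv2.resize(D["color"][180:340,210:370],None,fx=2.4,fy=2.4)]))
r=o["position"][:2]-np.array([.5744,.156]);print("rel hinge",r@[.982,-.19],r@[.19,.982])
E
```

```text
13.55 [0.45733665 0.17951449 0.27767146] [ 0.88695954 -0.08734163 -0.31221933] 0.0069272425100069465
rel hinge -0.11942396564171961 0.0008491935170805975
```

View pics/s11.png

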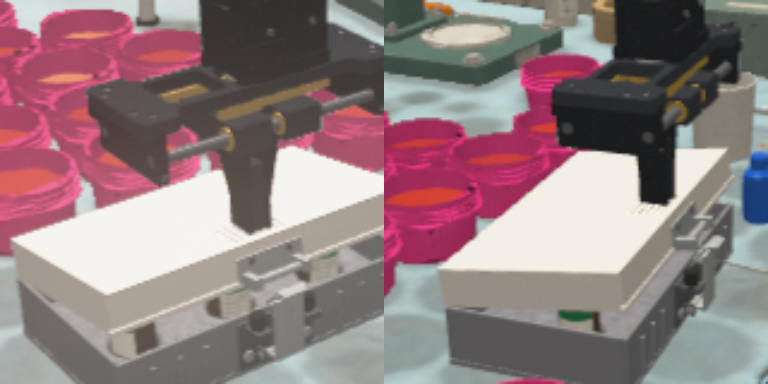

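arm_command(commands=[5, -0.8, 2, 0, 0, 0, -1, 3, 0, 2, 0, 0, 0, -1, 0, 0, 1, 0, 0, 0, -1, 0, 0, 0, 0, 0, 0, -1])

```text
time: 13.98
position: [0.4501, 0.1803, 0.2736]
tcp_rot: [[-0.98, 0.199, -0.0], [0.199, 0.98, -0.0], [0.0, -0.0, -1.0]]
ft_force: [-0.0, -0.1, 0.4]
width: 0.007
```

arm_command(commands=[0, 0, 1, 0, 0, 0, -1, 0, 0, 1, 0, 0, 0, -1, 0, 0, 0, 0, 0, 0, -1])

```text
time: 14.23
position: [0.4504, 0.1802, 0.2716]
tcp_rot: [[-0.98, 0.199, -0.0], [0.199, 0.98, 0.0], [0.0, 0.0, -1.0]]
ft_force: [0.4, -0.2, 0.6]
width: 0.005
```

arm_command(commands=[0, 0, 1, 0, 0, 0, -1, 0, 0, 0, 0, 0, 0, -1])

```text
time: 14.4
position: [0.4503, 0.1802, 0.2706]
tcp_rot: [[-0.98, 0.199, -0.0], [0.199, 0.98, 0.0], [0.0, 0.0, -1.0]]
ft_force: [-0.0, -0.9, -0.6]
width: 0.007
```

arm_command(commands=[0, 0, 1, 0, 0, 0, -1, 0, 0, 1, 0, 0, 0, -1, 0, 0, 0, 0, 0, 0, -1])

```text
time: 14.65
position: [0.4502, 0.1803, 0.2685]
tcp_rot: [[-0.98, 0.199, -0.0], [0.199, 0.98, -0.0], [0.0, -0.0, -1.0]]
ft_force: [0.2, 0.7, 1.0]
width: 0.001
```

arm_command(commands=[0, 0, 1, 0, 0, 0, -1, 0, 0, 0, 0, 0, 0, -1])

```text
time: 14.82
position: [0.4503, 0.1803, 0.2677]
tcp_rot: [[-0.98, 0.199, -0.0], [0.199, 0.98, -0.0], [0.0, -0.0, -1.0]]
ft_force: [0.2, -1.4, 0.3]
width: 0.009
```

arm_command(commands=[0, 0, 1, 0, 0, 0, -1, 0, 0, 0, 0, 0, 0, -1])

```text
time: 14.98
position: [0.4502, 0.1804, 0.2668]
tcp_rot: [[-0.98, 0.199, -0.0], [0.199, 0.98, -0.0], [0.0, -0.0, -1.0]]
ft_force: [-1.2, -0.1, 4.0]
width: 0.005
```

```bash
python3 - <<'E'
from h import *
o=monitor.get_obs();print(o["time"],o["position"],o["ft_force"],o["width"])
S=viewer.get_image("scene");D=viewer.get_image("side");cv2.imwrite("pics/s12.png",np.hstack([cv2.resize(S["color"][220:340,190:310],None,fx=3.2,fy=3.2),cv2.resize(D["color"][220:340,240:360],None,fx=3.2,fy=3.2)]))
E
```

```text
14.9833 [0.45021568 0.1804099  0.26684089] [-1.21705408 -0.09511809  4.04731738] 0.004500985086905782
```

View pics/s12.png

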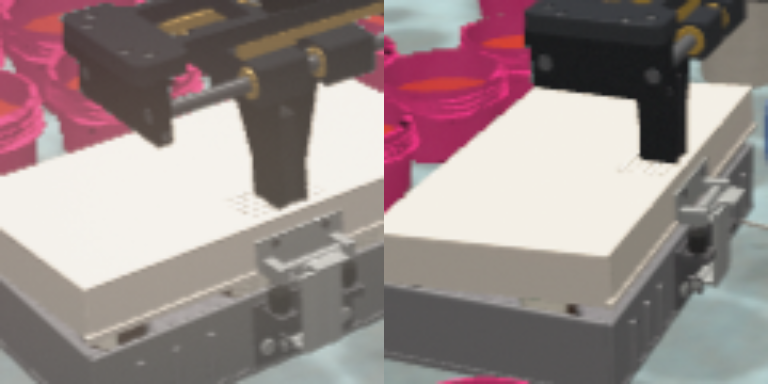

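The bar has met the ramp (4 N). I'll step down finely while watching the force.

arm_command(commands=[0, 0, 0.5, 0, 0, 0, -1, 0, 0, 0, 0, 0, 0, -1])

```text
time: 15.25
position: [0.4501, 0.1804, 0.2663]
tcp_rot: [[-0.98, 0.199, -0.0], [0.199, 0.98, -0.0], [0.0, -0.0, -1.0]]
ft_force: [-2.0, 0.6, 4.8]
width: 0.001
```

arm_command(commands=[0, 0, 0.5, 0, 0, 0, -1, 0, 0, 0, 0, 0, 0, -1])

```text
time: 15.42
position: [0.45, 0.1804, 0.2658]
tcp_rot: [[-0.98, 0.199, -0.001], [0.199, 0.98, -0.0], [0.001, -0.0, -1.0]]
ft_force: [-3.8, 0.1, 5.1]
width: 0.005
```

arm_command(commands=[0, 0, 0.5, 0, 0, 0, -1, 0, 0, 0, 0, 0, 0, -1])

```text
time: 15.58
position: [0.45, 0.1805, 0.2654]
tcp_rot: [[-0.98, 0.199, -0.001], [0.199, 0.98, -0.0], [0.001, -0.001, -1.0]]
ft_force: [-2.9, -0.8, 5.0]
width: 0.002
```

arm_command(commands=[0, 0, 0.5, 0, 0, 0, -1, 0, 0, 0, 0, 0, 0, -1])

```text
time: 15.75
position: [0.4499, 0.1805, 0.2648]
tcp_rot: [[-0.98, 0.199, -0.001], [0.199, 0.98, -0.0], [0.001, -0.001, -1.0]]
ft_force: [-2.0, 0.1, 5.4]
width: 0.001
```

arm_command(commands=[0, 0, 0.5, 0, 0, 0, -1, 0, 0, 0, 0, 0, 0, -1])

```text
time: 15.92
position: [0.4498, 0.1805, 0.2642]
tcp_rot: [[-0.98, 0.199, -0.002], [0.199, 0.98, -0.0], [0.001, -0.001, -1.0]]
ft_force: [-3.3, -0.3, 4.8]
width: 0.001
```

arm_command(commands=[0, 0, 0.5, 0, 0, 0, -1, 0, 0, 0, 0, 0, 0, -1])

```text
time: 16.08
position: [0.45, 0.1805, 0.2636]
tcp_rot: [[-0.98, 0.199, -0.001], [0.199, 0.98, -0.0], [0.001, -0.0, -1.0]]
ft_force: [-1.4, 0.1, 3.1]
width: 0.001
```

arm_command(commands=[0, 0, 0.5, 0, 0, 0, -1, 0, 0, 0, 0, 0, 0, -1])

```text
time: 16.25
position: [0.4503, 0.1803, 0.2631]
tcp_rot: [[-0.98, 0.199, 0.0], [0.199, 0.98, 0.0], [-0.0, 0.0, -1.0]]
ft_force: [-1.0, 0.4, 1.3]
width: 0.009
```

arm_command(commands=[0, 0, 0.5, 0, 0, 0, -1, 0, 0, 0, 0, 0, 0, -1])

```text
time: 16.42
position: [0.4503, 0.1803, 0.2626]
tcp_rot: [[-0.98, 0.199, 0.0], [0.199, 0.98, 0.0], [-0.0, 0.0, -1.0]]
ft_force: [-0.9, 1.2, 2.3]
width: 0.004
```

arm_command(commands=[0, 0, 0.5, 0, 0, 0, -1, 0, 0, 0, 0, 0, 0, -1])

```text
time: 16.58
position: [0.4503, 0.1803, 0.2621]
tcp_rot: [[-0.98, 0.199, 0.0], [0.199, 0.98, 0.0], [-0.0, 0.0, -1.0]]
ft_force: [-1.0, 0.8, 1.0]
width: 0.004
```

arm_command(commands=[0, 0, 0.5, 0, 0, 0, -1, 0, 0, 0, 0, 0, 0, -1])

```text
time: 16.75
position: [0.4503, 0.1803, 0.2617]
tcp_rot: [[-0.98, 0.199, 0.0], [0.199, 0.98, -0.0], [-0.0, -0.0, -1.0]]
ft_force: [-1.9, 0.9, 2.5]
width: -0.0
```

arm_command(commands=[0, 0, 0.5, 0, 0, 0, -1, 0, 0, 0, 0, 0, 0, -1])

```text
time: 16.92
position: [0.4503, 0.1803, 0.2613]
tcp_rot: [[-0.98, 0.199, -0.0], [0.199, 0.98, -0.0], [0.0, -0.0, -1.0]]
ft_force: [-2.6, 0.8, 3.8]
width: 0.005
```

Now on the buffers (force rising again).

arm_command(commands=[0, 0, 0.5, 0, 0, 0, -1, 0, 0, 0, 0, 0, 0, -1])

```text
time: 17.08
position: [0.4502, 0.1804, 0.2608]
tcp_rot: [[-0.98, 0.199, -0.0], [0.199, 0.98, -0.0], [0.0, -0.0, -1.0]]
ft_force: [-2.7, -0.1, 4.9]
width: 0.006
```

arm_command(commands=[0, 0, 0.5, 0, 0, 0, -1, 0, 0, 0, 0, 0, 0, -1])

```text
time: 17.25
position: [0.4501, 0.1804, 0.2603]
tcp_rot: [[-0.98, 0.199, -0.001], [0.199, 0.98, -0.0], [0.001, -0.0, -1.0]]
ft_force: [-2.6, -0.5, 4.9]
width: 0.004
```

```bash
python3 - <<'E'
from h import *
o=monitor.get_obs();print(o["time"],o["position"],o["ft_force"],o["width"])
S=viewer.get_image("scene");D=viewer.get_image("side");cv2.imwrite("pics/s13.png",np.hstack([cv2.resize(S["color"][240:340,220:320],None,fx=3.9,fy=3.9),cv2.resize(D["color"][240:340,270:370],None,fx=3.9,fy=3.9)]))
E
```

```text
17.25 [0.4500937  0.18041272 0.26026464] [-2.60159786 -0.50024348  4.9352018 ] 0.0036164753716074137
```

View pics/s13.png

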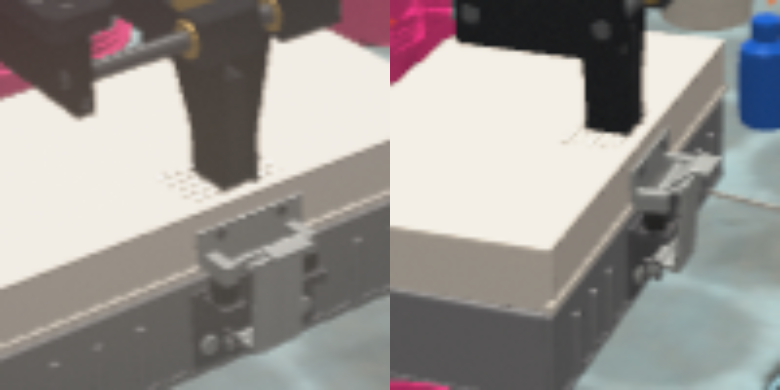

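arm_command(commands=[0, 0, 0.5, 0, 0, 0, -1, 0, 0, 0, 0, 0, 0, -1])

```text
time: 17.52
position: [0.45, 0.1805, 0.2598]
tcp_rot: [[-0.98, 0.199, -0.001], [0.199, 0.98, -0.0], [0.001, -0.0, -1.0]]
ft_force: [-2.7, 1.2, 4.7]
width: 0.007
```

arm_command(commands=[0, 0, 0.5, 0, 0, 0, -1, 0, 0, 0, 0, 0, 0, -1])

```text
time: 17.68
position: [0.4501, 0.1804, 0.2591]
tcp_rot: [[-0.98, 0.199, -0.0], [0.199, 0.98, -0.0], [0.0, -0.0, -1.0]]
ft_force: [-0.9, -1.0, -0.8]
width: 0.004
```

arm_command(commands=[0, 0, 0.4, 0, 0, 0, -1, 0, 0, 0, 0, 0, 0, -1])

```text
time: 17.85
position: [0.4503, 0.1803, 0.2589]
tcp_rot: [[-0.98, 0.199, -0.0], [0.199, 0.98, -0.0], [0.0, -0.0, -1.0]]
ft_force: [-1.8, -0.6, 5.3]
width: 0.006
```

arm_command(commands=[0, 0, 0.3, 0, 0, 0, -1, 0, 0, 0, 0, 0, 0, -1])

```text
time: 18.02
position: [0.4503, 0.1804, 0.2589]
tcp_rot: [[-0.98, 0.199, -0.0], [0.199, 0.98, -0.0], [0.0, -0.001, -1.0]]
ft_force: [-4.0, -0.5, 7.7]
width: 0.001
```

arm_command(commands=[0, 0, 0.3, 0, 0, 0, -1, 0, 0, 0, 0, 0, 0, -1])

```text
time: 18.18
position: [0.4503, 0.1804, 0.2588]
tcp_rot: [[-0.98, 0.199, -0.0], [0.199, 0.98, -0.001], [0.0, -0.001, -1.0]]
ft_force: [-4.2, -1.2, 10.8]
width: 0.007
```

arm_command(commands=[0, 0, 0.3, 0, 0, 0, -1, 0, 0, 0, 0, 0, 0, -1])

```text
time: 18.35
position: [0.4503, 0.1804, 0.2587]
tcp_rot: [[-0.98, 0.199, -0.001], [0.199, 0.98, -0.001], [0.0, -0.001, -1.0]]
ft_force: [-5.5, -0.9, 12.1]
width: 0.007
```

```bash
python3 - <<'E'
from h import *
o=monitor.get_obs();print(o["time"],o["position"],o["ft_force"],o["width"])
S=viewer.get_image("scene");D=viewer.get_image("side");cv2.imwrite("pics/s14.png",np.hstack([cv2.resize(S["color"][240:340,220:320],None,fx=3.9,fy=3.9),cv2.resize(D["color"][240:340,270:370],None,fx=3.9,fy=3.9)]))
E
```

```text
18.35 [0.45032125 0.1804373  0.25872843] [-5.53613393 -0.9296995  12.131546  ] 0.0067180984621279735
```

View pics/s14.png

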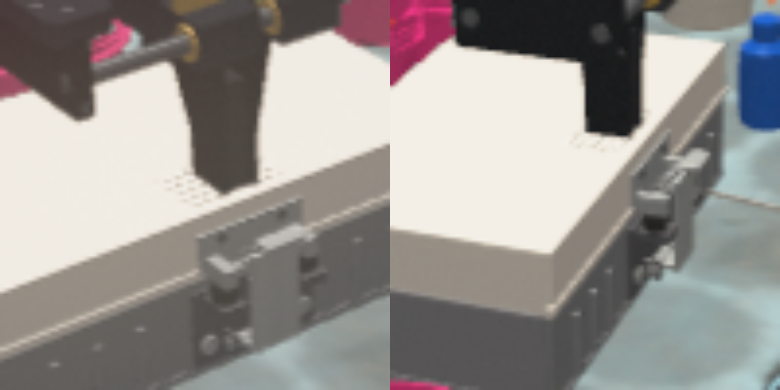

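The sharp drop to about 0 N at TCP z 0.2591 was the click. The hook now caps the bar (scene crop (285,240)), and the stop feels solid at 12 N. I'll back off and check that the lid holds.

arm_command(commands=[0, 0, -0.7, 0, 0, 0, -1, 0, 0, -1, 0, 0, 0, -1, 0, 0, -3, 0, 0, 0, -1, 0, 0, -10, 0, 0, 0, -1, 0, 0, -25, 0, 0, 0, -1, 0, 0, -30, 0, 0, 0, -1, 0, 0, -35, 0, 0, 0, -1, 0, 0, -35, 0, 0, 0, -1, 0, 0, 0, 0, 0, 0, -1])

```text
time: 19.2
position: [0.452, 0.182, 0.4043]
tcp_rot: [[-0.98, 0.199, 0.011], [0.199, 0.98, 0.001], [-0.011, 0.003, -1.0]]
ft_force: [0.8, -0.1, 0.0]
width: 0.0
```

```bash
python3 - <<'E'
from h import *
o=monitor.get_obs();print(o["time"],o["position"],o["ft_force"],o["width"])
S=viewer.get_image("scene");D=viewer.get_image("side");cv2.imwrite("pics/s15.png",np.hstack([cv2.resize(S["color"][240:340,220:320],None,fx=3.9,fy=3.9),cv2.resize(D["color"][240:340,270:370],None,fx=3.9,fy=3.9)]));cv2.imwrite("pics/scene15.png",S["color"])
w=viewer.get_image("wrist");cv2.imwrite("pics/w15.png",w["color"])
E
```

```text
19.2 [0.45196892 0.18202755 0.40430524] [ 0.84806957 -0.05367449  0.03548299] 0.0004244036411557763
```

View pics/s15.png

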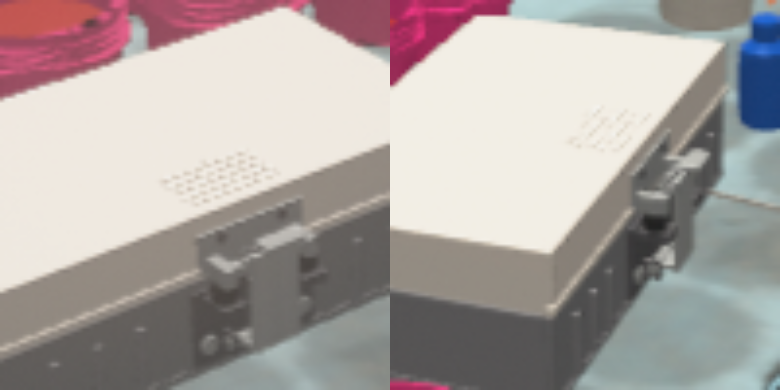

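View pics/scene15.png

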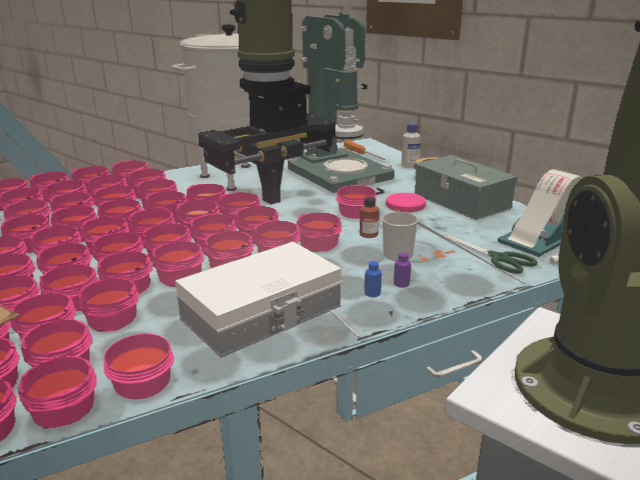

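View pics/w15.png

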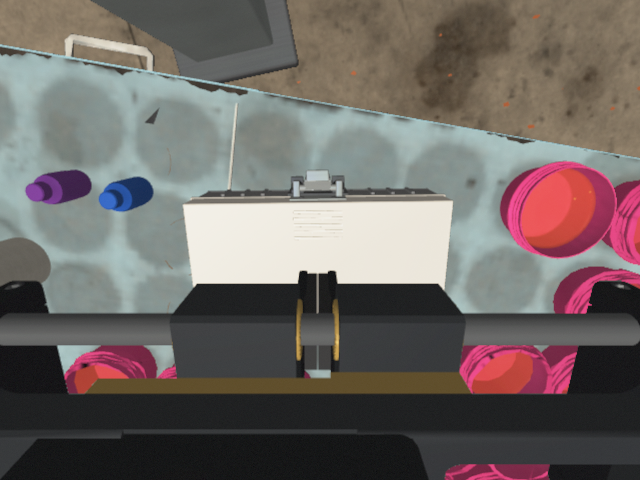

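The lid is flush and unchanged after the press was released. The hook sits over the bar, and blue, purple, the cup and the amber bottle are at their earlier pixels. I'll hand it in.

```bash
python3 -c "
from h import *
print(order.finish_job())"
```

```text
the job is handed in; nothing more can be done
None
```

The brown dropper bottle stands in the middle pocket, and the lid is shut and holding on its catch. I handed the job in at about 19 s, with no verdict reported.

- **Bottle:** after I let go, its cap top measured 66 mm above the table, within about 1.5 mm of the two outer bottles, so it looks seated.
- **Lid:** I swung it down from behind with about 2 N and pressed about 4 mm short of the marked point, towards the hinge.
- **Click:** the bar met the ramp at about 4 N. The force peaked near 5 N and eased, then rose to about 5 N again. It then dropped sharply to about 0 N, which I took as the click.
- **After the click:** the force climbed to 12 N against a solid stop. That is your "ample" figure and under the 17 N crack limit. I then backed off.
- **Last look:** with the gripper clear, the lid was flush, the hook covered the bar, and nothing moved when the press came off. Neighbouring objects looked unmoved.
- **What differed:** the click came at about 5 N, lower than the 7 to 11 N you gave. There were also two force humps before it, where I expected one. I only judged the catch by force and pictures, with no direct reading of its angle.

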